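# Punch the chalked spot on a bracket with a sprung punch stand and mallet

## Robot

A 6-joint arm with a two-finger parallel gripper is mounted at the origin on the work surface. World frame = base frame: x ahead of the robot, y to its left, z up, the work surface at z = 0. Lengths are in m, angles in rad, forces in N, time in s.
With the tool pointing down it reaches from about 0.325 to 0.9 m from the base axis. Payload 6.1 kg.
Tool frame: the origin (TCP) lies midway between the tips of the shut fingers; the grasp point (between the pads) lies 19 mm behind it; z points along the fingers, y is the line along which they close (so a half turn about z gives the same grasp; the last joint's range is limited). The gripper opens to 87 mm and grips with 3 to 60 N. Pads are 19 mm wide; open, the fingers measure 117 mm over their backs; the gripper's body (75 mm by 190 mm) begins 51 mm behind the grasp point.
Start: joints at [-1.357, 0.22, 1.526, -0, 1.395, -0.126], TCP at [0.208, -0.589, 0.201] pointing down, gripper open.
Joint ranges: [-2.98, 2.98], [-0.91, 2.08], [0.09, 2.57], [-1.24, 4.39], [0.2, 2.65], [-2.68, 2.68]. Speed limits (rad/s): [2.57, 2.57, 3.01, 3.14, 3.14, 3.14].

## Interface

Orientations are given as a 3x3 rotation matrix whose columns are the frame's x, y, z axes.
In Python, from cell import sensors, cams, job gives the robot as it stands.
- The arm moves only by the tool play_rows, never from a script. Its argument "increments" is a list of rows, each an object with "jaw": the opening, from 0 (shut) to 1 (fully open); "dp": the shift along the tool's x, y, z in m, a list of three; "angular": the turn, a rotation vector about the tool's x, y, z in degrees, a list of three. In form: [{"jaw": jaw, "dp": [tx, ty, tz], "angular": [rx, ry, rz]}, ...]. A call has 1 to 8 rows; each row shifts and turns the commanded pose from where the row before left it, along the tool's axes as they then stand; what a row does not reach is not made up. A row lasts 1/10 s, in which the tool goes at most 50 mm and 8.59 degrees, less where a joint would pass 70% of its speed; a pose out of reach is approached as far as the arm can. A call is refused whole if a number of a shift passes 0.05 or a number of a turn 8.59, either way. A call with a gripper value outside its range is refused whole. The fingers move at their own pace and stop on an object; "grip_force" is the grip in N (left out, the last holds). Time passes only in rows, so rows that do not move let the fingers close. It gives the time, the measured TCP pose, the force, the opening and the grip force at its end, in the units of the state.
- sensors.get_state(): the state, without advancing time (a new reading comes with each control period).
- cams.snapshot(name): name is "scene" or "side" or "wrist"; returns a dict with "frame" (384x512x3 uint8, red, green, blue), "fovy" (degrees; the focal length in pixels is half the picture's height over the tangent of half this angle, whatever the lens; pixels are square), "cx", "cy" (the principal point, pixels), "dist_coeffs" ([k1, k2, p1, p2, k3] as OpenCV has them; the pictures are not rectified), "extrinsics" (4x4, takes a point from world to camera coordinates); the wrist camera has in their place "T_tool_cam" (4x4, takes a point from camera to tool coordinates, whose origin is the TCP and whose axes are the flange's). Camera axes: x right, y up, looking along -z (the intrinsics and any distortion apply to the point x, -y, -z); pixel columns grow to the right and rows downward; lengths in m; the calibration is good to about 2 mm. A picture is of the moment at which its call begins: read the wrist's pose just before it. There is no depth.
- job.finish_job(): hands the job in; it is judged then, once.
The state is a dict: "time": time; "qpos": joint angles; "dq": joint speeds; "effort": joint torques, N m; "ee_pos": TCP position; "ee_rot": TCP orientation; "ft_force": force on the tool from outside, world axes, zero at the start; "ft_torque": the same for the moment, N m; "opening": finger opening in m; "gripper_force": force on a finger pad.
Only numpy, scipy, OpenCV 4.12 (cv2) and the standard library are available. Lean on these libraries where they do the work, as an engineer would, in place of code of your own. Each camera call takes 0.05 s, during which the arm holds its last target. There are 200 camera calls.

## Task

Slide the steel bracket along the punch stand's plate until the chalk circle is right under the punch's point, and let go of it. Then take the mallet and knock the sprung punch down with it until its point meets the bracket inside the circle, marking it nowhere else. Finally stand the mallet back on its rubber pad as it stood before, leaving the bracket where it is under the punch and the other things on the bench alone.

Things in the scene. Friction and masses are not known exactly. Their poses are not given: they have to be found in the camera images.
- press: Fixed punch stand. Steel plate 300 (x) x 270 (y) x 12 mm; origin: centre of its underside; -x edge nearest the robot. Painted column 44 mm square at x +70, y +112 mm; painted arm 36 mm wide, z 62 to 92 mm, reaches from it towards -y (to y -2 mm) and holds the upright punch at x +70, y +20 mm. Column and arm end at z 92 mm; only the punch stands above.
- punch (a joint): Vertical travel of the sprung punch (m): 0 = up at rest, grows as it is pressed down. Its point rests 10 mm above the top of the bracket's bar, so it meets the bar at about 0.010 (stop at 0.014 with no work below). The spring takes about 3 N to start and 8 N to reach the bar, and returns the punch by itself.
- punch_tip (a point): The point of the punch (4 mm wide at its end, a cone widening to the 14 mm shank), 30 mm above the bench when up; z up. Moves with the punch.
- punch_head (a point): Centre of the top face of the punch's round head (32 mm across, 14 mm thick), 152 mm above the bench when up; this is the face to strike. Moves with the punch. 46 mm of shank and spring lies free between the arm and the head.
- bracket: The work: loose dark steel flat bar 170 (x) x 50 (y) x 8 mm, about 0.6 kg, lying on the bolster plate, with an upright lug welded near its -x end. Origin: centre of the bar's underside; x along the bar towards the marked end, z up.
- mark (a point): Centre of a chalk circle 10 mm across, with four short chalk lines forming a cross around it, on the bar's top face: 60 mm from the bar's centre towards +x, on the centreline, 8 mm above the underside.
- lug (a point): Middle of the top edge of the bracket's upright lug: a plate 44 mm long (along the bar's x), 10 mm thick (y), 40 mm tall above the bar; the top edge is 48 mm above the bar's underside, 50 mm from the bar's centre towards -x. Can be pinched across its 10 mm thickness from above.
- mallet: Mallet with white nylon round head (56 mm across, 86 mm long, dark band), standing on one flat striking face on the pad; wooden handle sticks out level along -x from the head's middle: 22 mm wide, 26 mm tall, axis 43 mm above the lower face, ending 168 mm from the head's axis. Origin: centre of the lower face; z up. About 0.3 kg, centre of mass about 17 mm from the head's axis towards the handle.
- mallet_grip (a point): Point on the axis of the mallet's handle 55 mm from the head's axis, 43 mm above the lower face: a place to grip across the 22 mm width.
- pad: Fixed black rubber pad 120 x 120 x 4 mm on the bench; origin: centre of its underside.
- firebrick: Bystander: loose brick 102 (x) x 215 (y) x 65 mm; origin: centre of its underside.
- coupling: Bystander: loose dark steel pipe coupling standing on end, 64 mm outside diameter, 46 mm bore, 60 mm tall; origin: centre of its underside.
- tin: Bystander: loose open grey metal box 100 (x) x 150 (y) x 60 mm; origin: centre of its underside.
Not all that is in view belongs to the job. Leave any red look-alike of the mallet alone. What is shaped like the bracket but red is not meant.

How it is judged:
By the outcome, as a careful person would: the job done as asked, in the order asked, and still so for the second after the job is handed in, with the robot touching nothing.
It also fails if it takes over 64 s, if anything falls off the work surface, if the arm or the gripper's body presses on something with over 40 N, if the wrist force passes 120 N, or if a joint passes its speed limit or range.

## Working session

There is one attempt and no reset: what is moved stays moved. The work goes in short steps, Python scripts to look and compute and a tool call to move; the robot and the scene stay as the last step left them, time stands still between calls to the robot, and variables do not carry over. Pictures are saved under pics/ and viewed, at most 10 in all, crops included, and the job is handed in when it is done.

Besides the shell and the picture viewer there is one more tool, called after ">>>" as name(argument=value, ...), one argument or row to a line, values as JSON. play_rows: Moves the arm, as the interface text tells. Its arguments: {"type":"object","properties":{"increments":{"type":"array","items":{"type":"object","properties":{"jaw":{"type":"number"},"dp":{"type":"array","items":{"type":"number"}},"angular":{"type":"array","items":{"type":"number"}}}}},"grip_force":{"type":"number"}},"required":["increments"]}

```bash
mkdir -p pics
cat > h.py <<'E'
import numpy as np, cv2
from cell import sensors, cams, job
def K(s):
    f=s["frame"].shape[0]/2/np.tan(np.radians(s["fovy"])/2)
    return np.array([[f,0,s["cx"]],[0,f,s["cy"]],[0,0,1.]])
def snap(n):
    st=sensors.get_state(); s=cams.snapshot(n)
    if n=="wrist":
        T=np.eye(4);T[:3,:3]=st["ee_rot"];T[:3,3]=st["ee_pos"];s["c2w"]=T@np.array(s["T_tool_cam"])
    else: s["c2w"]=np.linalg.inv(np.array(s["extrinsics"]))
    return s
def ray(s,px):
    u=cv2.undistortPoints(np.array(px,float).reshape(-1,1,2),K(s),np.array(s["dist_coeffs"],float)).reshape(-1,2)
    d=np.c_[u[:,0],-u[:,1],-np.ones(len(u))]@s["c2w"][:3,:3].T
    return s["c2w"][:3,3],d/np.linalg.norm(d,axis=1)[:,None]
def onz(s,px,z):
    o,d=ray(s,px); return o+d*((z-o[2])/d[:,2])[:,None]
def tri(s1,p1,s2,p2):
    o1,d1=ray(s1,[p1]);o2,d2=ray(s2,[p2]);d1,d2=d1[0],d2[0]
    t=np.linalg.lstsq(np.c_[d1,-d2],o2-o1,rcond=None)[0]
    a,b=o1+t[0]*d1,o2+t[1]*d2
    return (a+b)/2,np.linalg.norm(a-b)
def proj(s,P):
    c=(np.c_[np.atleast_2d(P),np.ones(len(np.atleast_2d(P)))]@np.linalg.inv(s["c2w"]).T)[:,:3]*[1,-1,-1]
    return cv2.projectPoints(c,np.zeros(3),np.zeros(3),K(s),np.array(s["dist_coeffs"],float))[0].reshape(-1,2)
def save(s,n,crop=None,k=1):
    im=cv2.cvtColor(s["frame"],cv2.COLOR_RGB2BGR)
    if crop: x0,y0,x1,y1=crop; im=im[y0:y1,x0:x1]
    cv2.imwrite("pics/"+n,cv2.resize(im,None,fx=k,fy=k,interpolation=cv2.INTER_CUBIC))
E
python3 - <<'E'
from h import *
import pickle
a=snap("scene");b=snap("side")
pickle.dump((a,b),open("ab.pkl","wb"))
save(a,"scene.png",None,1.5);save(b,"side.png",None,1.5)
st=sensors.get_state();print(st["ee_rot"],a["c2w"].round(2),b["c2w"].round(2),a["fovy"],b["fovy"])
E
```

```text
[[ 9.42824887e-01  3.33288286e-01 -3.89405579e-04]
 [ 3.33288440e-01 -9.42823262e-01  1.76441216e-03]
 [ 2.20917264e-04 -1.79331607e-03 -9.99998368e-01]] [[ 0.74 -0.39  0.55  1.3 ]
 [ 0.67  0.43 -0.6  -0.89]
 [ 0.    0.81  0.58  0.95]
 [ 0.    0.    0.    1.  ]] [[-0.95  0.21 -0.22  0.16]
 [-0.3  -0.61  0.73  1.12]
 [ 0.02  0.76  0.65  1.13]
 [ 0.    0.    0.    1.  ]] 47.15120582722523 45.66022155857223
```

View pics/scene.png

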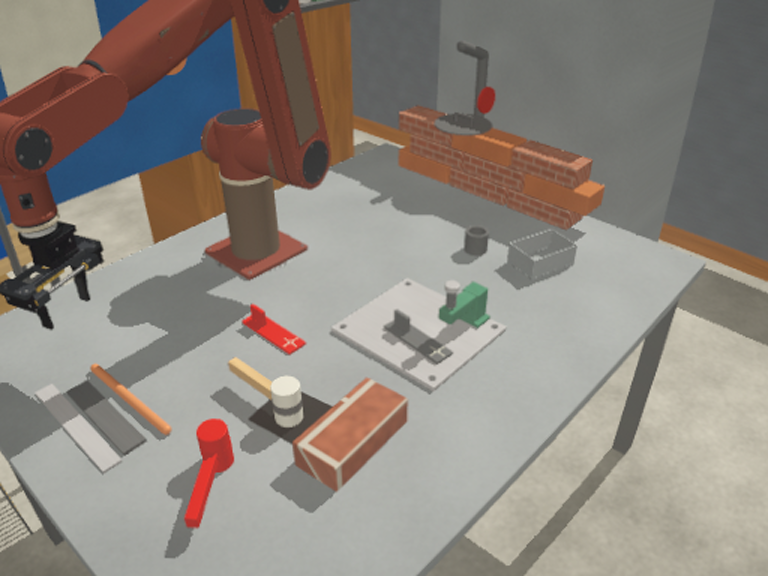

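View pics/side.png

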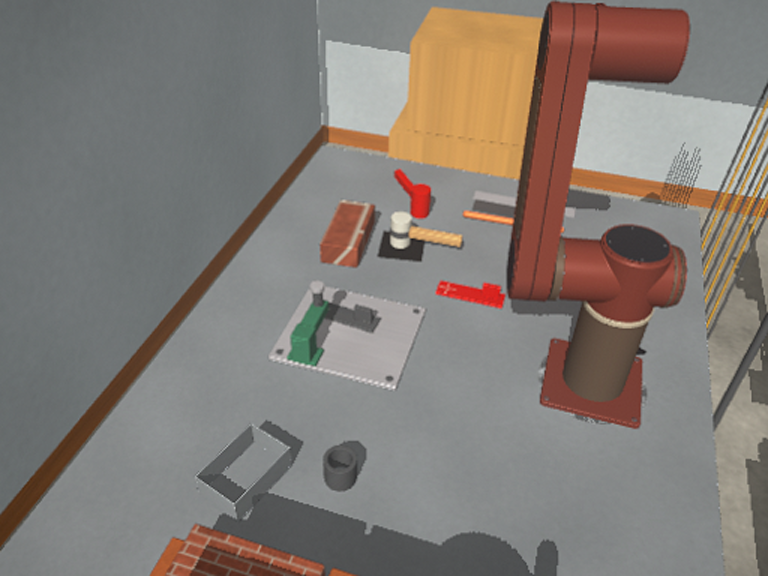

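Scene view (1.5x): grey bracket on the plate at about (420,337), cross at (440,351), punch head at (452,290). The white mallet's head is at (286,400) with its handle end at (232,365). Look-alikes are the red bracket (273,328) and the red mallet (213,450). I mean the grey and white ones, since the text rules out red. Next I confirm in a crop and make coarse measurements.

Run:
```python
from h import *
import pickle
a,b=pickle.load(open("ab.pkl","rb"))
np.set_printoptions(precision=4,suppress=True)
save(a,"crop.png",(145,180,345,330),4)
print("plate a",onz(a,np.array([[333,327],[407,281],[505,328],[432,388]])/1.5,.012))
print("plate b",onz(b,np.array([[320,283],[425,307],[395,387],[270,355]])/1.5,.012))
q=lambda p:np.array(p)/1.5
print("head top",tri(a,q([286,383]),b,q([401,218])))
print("handle end",tri(a,q([232,365]),b,q([461,240])))
print("punch head",tri(a,q([452,286]),b,q([318,287])))
print("lug top",tri(a,q([402,315]),b,q([367,311])))
print("mark",onz(a,[q([440,351])],.02))
```

```text
plate a [[ 0.4144 -0.1039  0.012 ]
 [ 0.4174  0.1494  0.012 ]
 [ 0.7068  0.1574  0.012 ]
 [ 0.7074 -0.1068  0.012 ]]
plate b [[ 0.6784 -0.1008  0.012 ]
 [ 0.4033 -0.0998  0.012 ]
 [ 0.3996  0.1698  0.012 ]
 [ 0.693   0.1695  0.012 ]]
head top (array([ 0.5391, -0.3439,  0.0838]), np.float64(0.0014157534968393206))
handle end (array([ 0.375 , -0.3575,  0.0401]), np.float64(0.0047185553846590626))
punch head (array([0.6199, 0.0557, 0.141 ]), np.float64(0.005047250579842371))
lug top (array([ 0.5251, -0.0001,  0.0469]), np.float64(0.010285549338801311))
mark [[ 0.6525 -0.0129  0.02  ]]
```

View pics/crop.png

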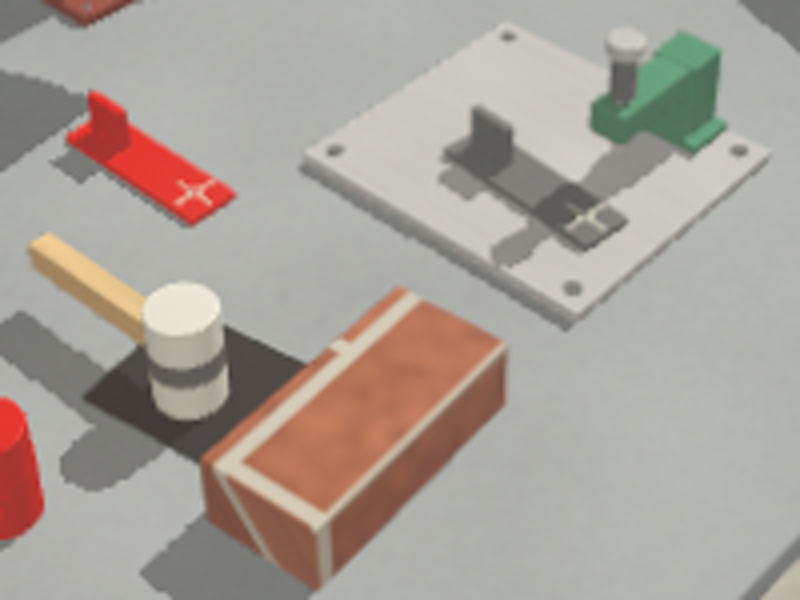

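The crop confirms it: the grey bracket is at crop (535,180) with its cross at (587,217), and the white mallet's head is at (185,350) on the black pad. The red ones are elsewhere.

>>> play_rows(
  increments=[
    {"jaw":1,"dp":[0.032,-0.03,-0.02],"angular":[0,0,0]},
    {"jaw":1,"dp":[0.032,-0.03,-0.02],"angular":[0,0,0]},
    {"jaw":1,"dp":[0.032,-0.03,-0.02],"angular":[0,0,0]},
    {"jaw":1,"dp":[0.032,-0.03,-0.02],"angular":[0,0,0]},
    {"jaw":1,"dp":[0.032,-0.03,-0.02],"angular":[0,0,0]},
    {"jaw":1,"dp":[0.032,-0.03,-0.02],"angular":[0,0,0]},
    {"jaw":1,"dp":[0.032,-0.03,-0.01],"angular":[0,0,0]},
    {"jaw":1,"dp":[0.032,-0.03,-0.01],"angular":[0,0,0]},
  ],
)

```text
time: 0.9
ee_pos: [0.3701, -0.276, 0.3414]
ee_rot: [[0.943, 0.333, 0.001], [0.333, -0.943, -0.0], [0.0, 0.001, -1.0]]
ft_force: [0.3, -0.1, -0.8]
opening: 0.0867
gripper_force: 0.0
```

>>> play_rows(
  increments=[
    {"jaw":1,"dp":[0.032,-0.03,0],"angular":[0,0,0]},
    {"jaw":1,"dp":[0.032,-0.03,0],"angular":[0,0,0]},
    {"jaw":1,"dp":[0.032,-0.03,0],"angular":[0,0,0]},
    {"jaw":1,"dp":[0.032,-0.03,0],"angular":[0,0,8]},
    {"jaw":1,"dp":[0,0,0],"angular":[0,0,8]},
    {"jaw":1,"dp":[0,0,0],"angular":[0,0,8]},
    {"jaw":1,"dp":[0,0,0],"angular":[0,0,0]},
    {"jaw":1,"dp":[0,0,0],"angular":[0,0,0]},
  ],
)

```text
time: 1.7
ee_pos: [0.4489, -0.1245, 0.3405]
ee_rot: [[0.998, -0.066, -0.001], [-0.066, -0.998, 0.0], [-0.001, -0.0, -1.0]]
ft_force: [0.4, -0.2, -1.1]
opening: 0.0868
gripper_force: 0.0
```

Run:
```python
from h import *
import pickle
np.set_printoptions(precision=4,suppress=True)
w=snap("wrist");pickle.dump(w,open("w1.pkl","wb"));save(w,"w1.png",None,1.5)
st=sensors.get_state();print(st["time"],st["ee_pos"],st["ee_rot"]);print(np.array(w["T_tool_cam"]),w["c2w"],w["fovy"])
```

```text
1.75 [ 0.4489 -0.1247  0.3406] [[ 0.9978 -0.0667 -0.0004]
 [-0.0667 -0.9978  0.0002]
 [-0.0004 -0.0002 -1.    ]]
[[ 0.0007  0.9672  0.254   0.0694]
 [ 1.     -0.0007  0.0002 -0.0008]
 [ 0.0003  0.254  -0.9672 -0.1833]
 [ 0.      0.      0.      1.    ]] [[-0.0653  0.965   0.254   0.5184]
 [-0.9979 -0.063  -0.0172 -0.1284]
 [-0.0006 -0.2546  0.967   0.5238]
 [ 0.      0.      0.      1.    ]] 68.13116081728364
```

View pics/w1.png

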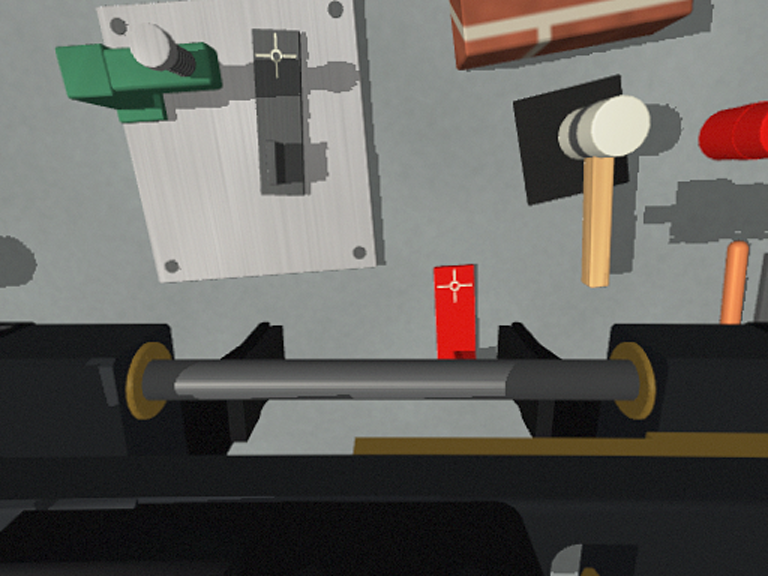

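Wrist view (1.5x): plate with four holes at (118,26), (335,9), (360,252) and (172,266). The mark is at (276,56), the lug at (285,165), the punch head at (152,46), and the white mallet's head top at (620,126) with handle end at (596,286). Now I refine these by colour.

```bash
cat >> h.py <<'E'
def holes(s,guess,r=9):
    g=cv2.cvtColor(s["frame"],cv2.COLOR_RGB2GRAY).astype(float);out=[]
    for x,y in guess:
        x0,y0=max(int(x-r),0),max(int(y-r),0);p=g[y0:int(y+r)+1,x0:int(x+r)+1]
        w=np.clip(np.median(p)-25-p,0,40);yy,xx=np.mgrid[:p.shape[0],:p.shape[1]]
        out.append([x0+(w*xx).sum()/w.sum(),y0+(w*yy).sum()/w.sum()])
    return np.array(out)
def mark(s,guess,r=14):
    x,y=map(int,guess);x0,y0=max(x-r,0),max(y-r,0)
    p=s["frame"][y0:y+r+1,x0:x+r+1].astype(float).mean(2)
    w=np.clip(p-140,0,40);yy,xx=np.mgrid[:p.shape[0],:p.shape[1]]
    return np.array([x0+(w*xx).sum()/w.sum(),y0+(w*yy).sum()/w.sum()]),w.sum()/40
def big(mask,mn=60):
    c=[k for k in cv2.findContours(mask.astype(np.uint8),cv2.RETR_EXTERNAL,cv2.CHAIN_APPROX_NONE)[0] if cv2.contourArea(k)>mn]
    return sorted(c,key=cv2.contourArea)[::-1]
E
python3 - <<'E'
from h import *
import pickle
np.set_printoptions(precision=4,suppress=True)
a,b=pickle.load(open("ab.pkl","rb"));w=pickle.load(open("w1.pkl","rb"))
h=holes(w,np.array([[118,26],[335,9],[360,252],[172,266]])/1.5,8);print(h*1.5)
H=onz(w,h,.012);print(H,H.mean(0),"edges",np.linalg.norm(np.roll(H,-1,0)-H,axis=1),np.degrees(np.arctan2(*(H[0]-H[3])[[1,0]])),np.degrees(np.arctan2(*(H[1]-H[2])[[1,0]])))
m,n=mark(w,np.array([276,56])/1.5,12);print("mark",m*1.5,n,onz(w,[m],.02))
print("bracket",onz(w,np.array([[253,30],[300,32],[304,194],[262,193]])/1.5,.02))
print("markscene",onz(a,[[293.3,234]],.02))
hsv=cv2.cvtColor(w["frame"],cv2.COLOR_RGB2HSV).astype(int)
wood=(abs(hsv[...,0]-17)<6)&(hsv[...,1]>70)&(hsv[...,2]>130);wood[225:]=0;wood[:,:380]=0;wood[:,420:]=0
for c in big(wood)[:2]:
    r=cv2.minAreaRect(c);bx=cv2.boxPoints(r);print("wood",r,onz(w,bx,.06))
print("head top",tri(w,np.array([620,126])/1.5,a,np.array([286,383])/1.5),tri(w,np.array([620,126])/1.5,b,np.array([401,218])/1.5))
print("punchhead",tri(w,np.array([152,46])/1.5,a,np.array([452,286])/1.5),tri(w,np.array([152,46])/1.5,b,np.array([318,287])/1.5))
E
```

```text
[[117.9759  25.6624]
 [334.8794   8.7499]
 [358.8074 252.0541]
 [171.2666 265.7271]]
[[ 0.6841  0.149   0.012 ]
 [ 0.6868 -0.0809  0.012 ]
 [ 0.4265 -0.084   0.012 ]
 [ 0.4243  0.1459  0.012 ]] [0.5554 0.0325 0.012 ] edges [0.2299 0.2603 0.2299 0.2598] 0.681758009905055 0.672021925210142
mark [274.7328  52.5826] 64.5 [[ 0.6477 -0.0138  0.02  ]]
bracket [[ 0.67    0.0059  0.02  ]
 [ 0.6652 -0.043   0.02  ]
 [ 0.4999 -0.0272  0.02  ]
 [ 0.504   0.021   0.02  ]]
markscene [[ 0.6524 -0.013   0.02  ]]
wood ((397.7545471191406, 147.5706329345703), (19.53204345703125, 87.0739517211914), 1.468800663948059) [[ 0.3799 -0.3331  0.06  ]
 [ 0.5206 -0.3294  0.06  ]
 [ 0.5177 -0.3594  0.06  ]
 [ 0.3769 -0.3656  0.06  ]]
head top (array([ 0.5455, -0.3483,  0.0907]), np.float64(0.0010108562619990324)) (array([ 0.5442, -0.3582,  0.0734]), np.float64(0.004069777964102243))
punchhead (array([0.6254, 0.0533, 0.1445]), np.float64(0.0014050563349736632)) (array([0.6222, 0.0542, 0.1419]), np.float64(0.008550150709976882))
```

>>> play_rows(
  increments=[
    {"jaw":1,"dp":[-0.002,-0.03,0.02],"angular":[0,0,1.5]},
    {"jaw":1,"dp":[0,-0.03,0.02],"angular":[0,0,0]},
    {"jaw":1,"dp":[0,-0.03,0.02],"angular":[0,0,0]},
    {"jaw":1,"dp":[0,-0.03,0.02],"angular":[0,0,0]},
    {"jaw":1,"dp":[0,0,0],"angular":[0,0,0]},
    {"jaw":1,"dp":[0,0,0],"angular":[0,0,0]},
  ],
)

```text
time: 2.35
ee_pos: [0.4575, -0.005, 0.2606]
ee_rot: [[0.996, -0.093, -0.001], [-0.093, -0.996, -0.0], [-0.001, 0.0, -1.0]]
ft_force: [-0.2, 0.2, 0.3]
opening: 0.0868
gripper_force: 0.0
```

Run:
```python
from h import *
import pickle
np.set_printoptions(precision=4,suppress=True)
w=snap("wrist");pickle.dump(w,open("w2.pkl","wb"));save(w,"w2.png",None,1.5)
st=sensors.get_state();print(st["time"],st["ee_pos"],st["ee_rot"])
P=[[.6477,-.0138,.02],[.535,-.006,.06],[.6252,.0533,.03],[.6252,.0533,.152]]
print(proj(w,P)*1.5)
```

```text
2.4 [ 0.458  -0.0056  0.2614] [[ 0.9955 -0.0945  0.0005]
 [-0.0945 -0.9955 -0.0006]
 [ 0.0006  0.0006 -1.    ]]
[[380.9706  29.4959]
 [383.8455 162.2924]
 [307.221   62.56  ]
 [269.0008  12.0926]]
```

View pics/w2.png

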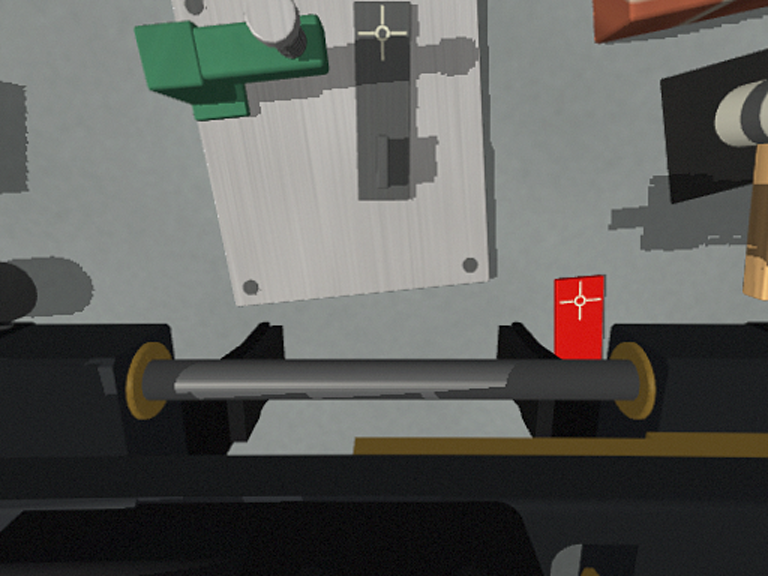

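Wrist view 2: mark at (382,33), lug top strip about (382,162), punch head (272,15), bar edges x 355–412. I triangulate the lug top and mark, then work out the move.

Run:
```python
from h import *
import pickle
np.set_printoptions(precision=4,suppress=True)
a,b=pickle.load(open("ab.pkl","rb"));w1=pickle.load(open("w1.pkl","rb"));w=pickle.load(open("w2.pkl","rb"))
L=np.array([382.5,162])/1.5
print("lug a",tri(w,L,a,[268,208.7]),onz(w,[L],.06))
m1,_=mark(w1,np.array([276,56])/1.5,12);m2,n=mark(w,np.array([382,33])/1.5,14);print(m1*1.5,m2*1.5,n)
print("mark",tri(w1,np.array([276,56])/1.5,w,m2),tri(w,m2,a,[291.8,234.2]),onz(w,[m2],.02),onz(w1,[np.array([276,56])/1.5],.02))
h=holes(w,np.array([[195,7],[470,265],[250,287]])/1.5,9);H=onz(w,h,.012);print(h*1.5,H)
print("yaw bar",onz(w,np.array([[355,2],[411,2],[415,199],[358,199]])/1.5,.02))
# lug stripe from w2
g=cv2.cvtColor(w["frame"],cv2.COLOR_RGB2GRAY);print(g[108,232:300]);print(g[80:132,254])
```

```text
lug a (array([ 0.5354, -0.0048,  0.0583]), np.float64(0.00011873227244239494)) [[ 0.5353 -0.0049  0.06  ]]
[274.7328  52.5826] [381.2369  28.6335] 87.46666666666667
mark (array([ 0.6462, -0.0144,  0.0204]), np.float64(0.003880784876630456)) (array([ 0.6484, -0.0146,  0.018 ]), np.float64(0.001314792244043184)) [[ 0.6483 -0.0141  0.02  ]] [[ 0.6444 -0.0147  0.02  ]]
[[194.0161   5.9097]
 [469.5284 264.5526]
 [250.059  286.8381]] [[ 0.6826  0.1489  0.012 ]
 [ 0.4266 -0.084   0.012 ]
 [ 0.424   0.1462  0.012 ]]
yaw bar [[ 0.6707  0.0066  0.02  ]
 [ 0.6662 -0.0418  0.02  ]
 [ 0.4988 -0.0325  0.02  ]
 [ 0.5039  0.0229  0.02  ]]
[175 174 179 179 178 162 120  88  89  90  87  87  89  90  91  91  88  92
  83  85  92  89  93  90  88  85  66  51  58  56  56  55  58  54  56  59
  57  53  58  56  66  97 112 110 111 110 111 109 110 111 111 111 112 109
 110 111 110 107 103 142 179 178 173 174 172 174 174 172]
[88 87 87 89 88 89 89 88 89 82 75 86 92 93 92 92 93 92 90 91 91 92 91 91
 90 91 90 91 93 91 92 90 88 91 91 89 89 89 88 89 89 89 89 88 87 77 90 89
 89 88 87 87]
```

>>> play_rows(
  increments=[
    {"jaw":1,"dp":[0.02,-0.002,0.03],"angular":[0,0,0]},
    {"jaw":1,"dp":[0.02,-0.002,0.03],"angular":[0,0,0]},
    {"jaw":1,"dp":[0.02,-0.002,0.03],"angular":[0,0,0]},
    {"jaw":1,"dp":[0.017,-0.002,0.03],"angular":[0,0,0]},
    {"jaw":1,"dp":[0,0,0.03],"angular":[0,0,0]},
    {"jaw":1,"dp":[0,0,0.03],"angular":[0,0,0]},
    {"jaw":1,"dp":[0,0,0.02],"angular":[0,0,0]},
    {"jaw":1,"dp":[0,0,0],"angular":[0,0,0]},
  ],
)

```text
time: 3.2
ee_pos: [0.5333, -0.0056, 0.0584]
ee_rot: [[0.995, -0.097, -0.005], [-0.097, -0.995, 0.001], [-0.005, -0.0, -1.0]]
ft_force: [0.0, 0.1, -0.1]
opening: 0.0868
gripper_force: 0.0
```

>>> play_rows(
  grip_force=25,
  increments=[
    {"jaw":1,"dp":[0.001,0,0.015],"angular":[0,0,0]},
    {"jaw":1,"dp":[0,0,0.011],"angular":[0,0,0]},
    {"jaw":0.3,"dp":[0,0,0],"angular":[0,0,0]},
    {"jaw":0,"dp":[0,0,0],"angular":[0,0,0]},
    {"jaw":0,"dp":[0,0,0],"angular":[0,0,0]},
    {"jaw":0,"dp":[0,0,0],"angular":[0,0,0]},
    {"jaw":0,"dp":[0,0,0],"angular":[0,0,0]},
    {"jaw":0,"dp":[0,0,0],"angular":[0,0,0]},
  ],
)

```text
time: 4.0
ee_pos: [0.5365, -0.0044, 0.0352]
ee_rot: [[0.995, -0.096, 0.001], [-0.096, -0.995, -0.0], [0.001, 0.0, -1.0]]
ft_force: [0.7, -0.2, -0.2]
opening: 0.047
gripper_force: 0.0
```

>>> play_rows(
  increments=[
    {"jaw":0,"dp":[0,0,0.004],"angular":[0,0,0]},
    {"jaw":0,"dp":[0,0,0],"angular":[0,0,0]},
    {"jaw":0,"dp":[0,0,0],"angular":[0,0,0]},
    {"jaw":0,"dp":[0,0,0],"angular":[0,0,0]},
    {"jaw":0,"dp":[0,0,0],"angular":[0,0,0]},
    {"jaw":0,"dp":[0,0,0],"angular":[0,0,0]},
    {"jaw":0,"dp":[0,0,0],"angular":[0,0,0]},
    {"jaw":0,"dp":[0,0,0],"angular":[0,0,0]},
  ],
)

```text
time: 4.8
ee_pos: [0.5361, -0.0046, 0.0307]
ee_rot: [[0.995, -0.096, -0.0], [-0.096, -0.995, -0.0], [-0.0, 0.0, -1.0]]
ft_force: [0.4, -1.6, -1.9]
opening: 0.0098
gripper_force: 25.0
```

Run:
```python
from h import *
import pickle
np.set_printoptions(precision=4,suppress=True)
w=snap("wrist");pickle.dump(w,open("w3.pkl","wb"));save(w,"w3.png",None,1.5)
st=sensors.get_state();print(st["time"],st["ee_pos"],st["ee_rot"],st["opening"],st["gripper_force"],st["ft_force"])
P=[[.645,-.0149,.02],[.6252,.0533,.03],[.6252,.0533,.020],[.6252,.0533,.152]]
print(proj(w,P)*1.5)
```

```text
4.85 [ 0.5362 -0.0046  0.0308] [[ 0.9954 -0.0957 -0.0001]
 [-0.0957 -0.9954 -0.0002]
 [-0.0001  0.0002 -1.    ]] 0.009556559082162026 24.99877631664276 [-0.0438 -1.9822 -2.5756]
[[ 391.702    71.7545]
 [ 229.6343  136.4774]
 [ 238.1191  138.3669]
 [-120.637    56.8608]]
```

View pics/w3.png

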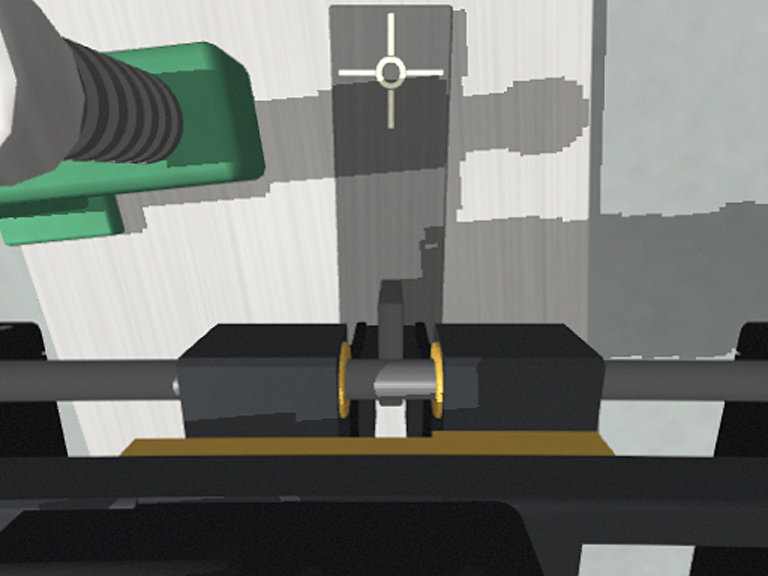

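Gripped: mark seen at (391,72), as predicted. Now I slide it by tool (-26, -66) mm.

>>> play_rows(
  increments=[
    {"jaw":0,"dp":[-0.003,-0.007,0],"angular":[0,0,0]},
    {"jaw":0,"dp":[-0.004,-0.009,0],"angular":[0,0,0]},
    {"jaw":0,"dp":[-0.004,-0.01,0],"angular":[0,0,0]},
    {"jaw":0,"dp":[-0.004,-0.01,0],"angular":[0,0,0]},
    {"jaw":0,"dp":[-0.004,-0.01,0],"angular":[0,0,0]},
    {"jaw":0,"dp":[-0.004,-0.01,0],"angular":[0,0,0]},
    {"jaw":0,"dp":[-0.003,-0.007,0],"angular":[0,0,0]},
    {"jaw":0,"dp":[0,-0.003,0],"angular":[0,0,0]},
  ],
)

```text
time: 5.65
ee_pos: [0.5157, 0.0647, 0.0309]
ee_rot: [[0.996, -0.094, -0.001], [-0.094, -0.996, -0.0], [-0.001, 0.0, -1.0]]
ft_force: [-4.5, -7.4, 5.2]
opening: 0.0098
gripper_force: 25.0
```

>>> play_rows(
  increments=[
    {"jaw":0,"dp":[0,0,0],"angular":[0,0,0]},
    {"jaw":0,"dp":[0,0,0],"angular":[0,0,0]},
    {"jaw":0,"dp":[0,0,0],"angular":[0,0,0]},
  ],
)

```text
time: 5.95
ee_pos: [0.5157, 0.0646, 0.0307]
ee_rot: [[0.995, -0.096, -0.002], [-0.096, -0.995, 0.002], [-0.002, -0.001, -1.0]]
ft_force: [-5.6, 2.7, 3.0]
opening: 0.0097
gripper_force: 25.0
```

Run:
```python
from h import *
import pickle
np.set_printoptions(precision=4,suppress=True)
w=snap("wrist");pickle.dump(w,open("w4.pkl","wb"))
a=snap("scene");pickle.dump(a,open("a4.pkl","wb"))
st=sensors.get_state();R=np.array(st["ee_rot"]);p=np.array(st["ee_pos"]);print(st["time"],p,R,st["opening"],st["gripper_force"],st["ft_force"])
# mark in tool frame from w3 pose
R3=np.array([[.9954,-.0957,-.0001],[-.0957,-.9954,-.0002],[-.0001,.0002,-1]]);rel=R3.T@(np.array([.645,-.0148,.02])-[.5362,-.0046,.0308])
print("mark now",p+R@rel, proj(a,p+R@rel),proj(w,p+R@rel)*1.5,proj(a,[.6252,.0533,.03]))
f=lambda s,n,bx,k:save(s,n,bx,k)
A=cv2.cvtColor(a["frame"],cv2.COLOR_RGB2BGR)[180:270,250:350];W=cv2.cvtColor(w["frame"],cv2.COLOR_RGB2BGR)[0:250,50:400]
A=cv2.resize(A,None,fx=4,fy=4,interpolation=cv2.INTER_CUBIC);W=cv2.resize(W,(390,279))
c=np.zeros((360,800,3),np.uint8);c[:360,:400]=A;c[:279,405:795]=W;cv2.imwrite("pics/c4.png",c)
```

```text
6.05 [0.5157 0.0646 0.0307] [[ 0.9954 -0.0961 -0.002 ]
 [-0.0961 -0.9954  0.0016]
 [-0.0021 -0.0014 -1.    ]] 0.009457594882222699 25.021775364875793 [-4.5423  2.8025  3.8178]
mark now [0.6245 0.0544 0.0196] [[299.3386 220.7832]] [[391.5038  71.9685]] [[299.4745 218.6066]]
```

View pics/c4.png

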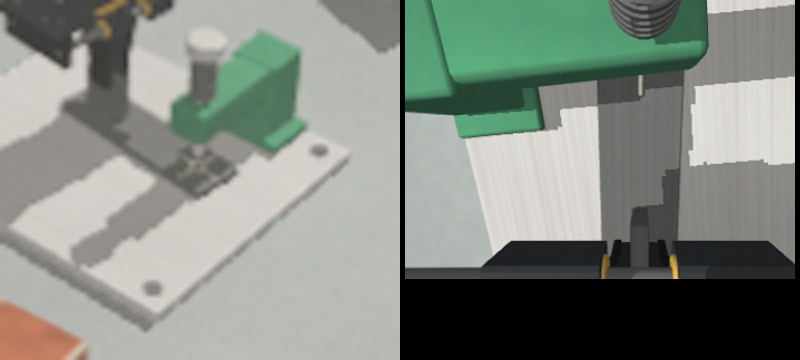

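Scene crop: the cross centre at (198,163) agrees with the predicted mark, and the punch tip is just above it. It is about 1 mm off, so I nudge it, release, and look from in front under the arm.

>>> play_rows(
  increments=[
    {"jaw":0,"dp":[0.001,0.001,0],"angular":[0,0,0]},
    {"jaw":0,"dp":[0,0,0],"angular":[0,0,0]},
    {"jaw":0,"dp":[0,0,0],"angular":[0,0,0]},
  ],
)

```text
time: 6.35
ee_pos: [0.5165, 0.0636, 0.0307]
ee_rot: [[0.995, -0.096, -0.002], [-0.096, -0.995, 0.002], [-0.003, -0.002, -1.0]]
ft_force: [-5.3, 3.3, 4.4]
opening: 0.0097
gripper_force: 25.0
```

>>> play_rows(
  increments=[
    {"jaw":0.3,"dp":[0,0,0],"angular":[0,0,0]},
    {"jaw":0.4,"dp":[0,0,0],"angular":[0,0,0]},
    {"jaw":0.4,"dp":[0,0,-0.01],"angular":[0,0,0]},
    {"jaw":0.4,"dp":[0,0,-0.02],"angular":[0,0,0]},
    {"jaw":0.4,"dp":[-0.03,0,-0.03],"angular":[0,0,0]},
    {"jaw":0.4,"dp":[-0.03,0,0],"angular":[0,0,0]},
    {"jaw":0.4,"dp":[-0.03,0,0],"angular":[0,0,0]},
    {"jaw":0.4,"dp":[-0.03,0,0],"angular":[0,0,0]},
  ],
)

```text
time: 7.15
ee_pos: [0.3979, 0.0741, 0.0919]
ee_rot: [[0.995, -0.096, 0.002], [-0.096, -0.995, -0.0], [0.002, -0.0, -1.0]]
ft_force: [-0.0, 0.3, 0.2]
opening: 0.0349
gripper_force: 0.0
```

>>> play_rows(
  increments=[
    {"jaw":0.4,"dp":[-0.01,0,0],"angular":[0,0,0]},
    {"jaw":0.4,"dp":[0,0,0],"angular":[0,0,0]},
    {"jaw":0.4,"dp":[0,0,0],"angular":[0,0,0]},
  ],
)

```text
time: 7.45
ee_pos: [0.3899, 0.075, 0.0918]
ee_rot: [[0.995, -0.096, 0.003], [-0.096, -0.995, -0.0], [0.003, -0.0, -1.0]]
ft_force: [0.8, 0.6, 0.2]
opening: 0.0351
gripper_force: 0.0
```

Run:
```python
from h import *
import pickle
np.set_printoptions(precision=4,suppress=True)
w=snap("wrist");pickle.dump(w,open("w5.pkl","wb"))
st=sensors.get_state();print(st["time"],st["ee_pos"],st["ee_rot"],st["opening"],st["ft_force"])
q=proj(w,[[.6252,.0533,.02],[.6252,.0533,.03],[.6252,.0533,.152]]);print(q)
x,y=q[0].astype(int);x0,y0=max(x-50,0),max(y-40,0);print(x0,y0)
save(w,"w5.png",(x0,y0,x0+100,y0+75),8)
```

```text
7.5 [0.3899 0.0749 0.0917] [[ 0.9954 -0.096   0.0022]
 [-0.096  -0.9954 -0.0001]
 [ 0.0022 -0.0001 -1.    ]] 0.03460891489417014 [ 0.0821 -0.4749  0.4211]
[[ 260.0073 -132.788 ]
 [ 259.9994 -145.6916]
 [ 259.7129 -621.6912]]
210 0
```

View pics/w5.png

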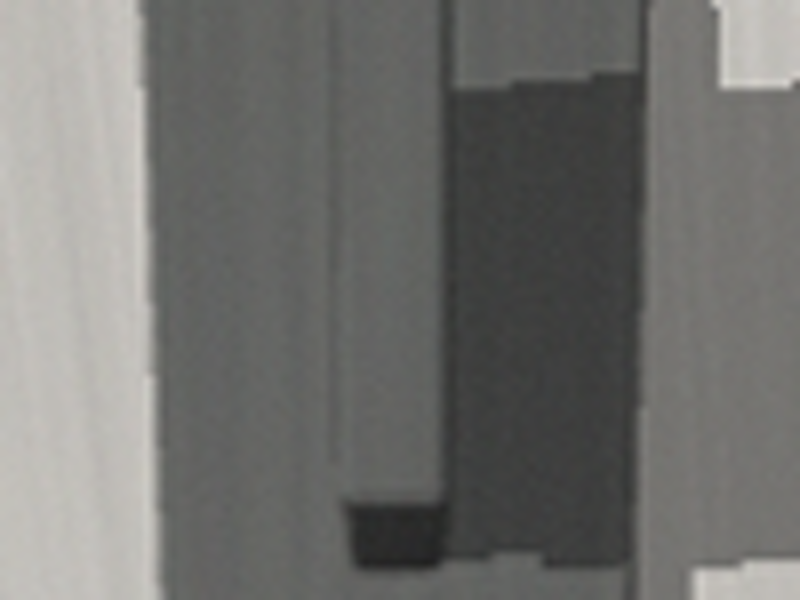

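The mark was out of frame (only the lug showed). I tilt the tool to look under the arm.

>>> play_rows(
  increments=[
    {"jaw":0.4,"dp":[0,0.002,-0.01],"angular":[0,7.5,0]},
    {"jaw":0.4,"dp":[0,0.002,-0.01],"angular":[0,7.5,0]},
    {"jaw":0.4,"dp":[0,0,0],"angular":[0,7.5,0]},
    {"jaw":0.4,"dp":[0,0,0],"angular":[0,7.5,0]},
    {"jaw":0.4,"dp":[0,0,0],"angular":[0,0,0]},
    {"jaw":0.4,"dp":[0,0,0],"angular":[0,0,0]},
    {"jaw":0.4,"dp":[0,0,0],"angular":[0,0,0]},
  ],
)

```text
time: 8.2
ee_pos: [0.3995, 0.077, 0.1172]
ee_rot: [[0.871, -0.099, 0.48], [-0.084, -0.995, -0.054], [0.483, 0.007, -0.875]]
ft_force: [0.1, 0.1, -0.4]
opening: 0.035
gripper_force: 0.0
```

Run:
```python
from h import *
import pickle
np.set_printoptions(precision=4,suppress=True)
w=snap("wrist");pickle.dump(w,open("w5.pkl","wb"))
st=sensors.get_state();print(st["time"],st["ee_pos"],st["ee_rot"],st["opening"],st["ft_force"])
q=proj(w,[[.6252,.0533,.02],[.6252,.0533,.03],[.6252,.0533,.152]]);print(q)
x,y=q[0].astype(int);x0,y0=max(x-50,0),max(y-55,0);print(x0,y0)
if 20<y<330: save(w,"w6.png",(x0,y0,x0+100,y0+75),8)
```

```text
8.25 [0.3994 0.0769 0.1169] [[ 0.8715 -0.0997  0.4801]
 [-0.0841 -0.995  -0.0539]
 [ 0.4831  0.0066 -0.8755]] 0.03458314321688442 [0.0219 0.0054 0.0313]
[[261.3049  43.5148]
 [261.3959  37.1273]
 [263.1936 -89.3135]]
211 0
```

View pics/w6.png

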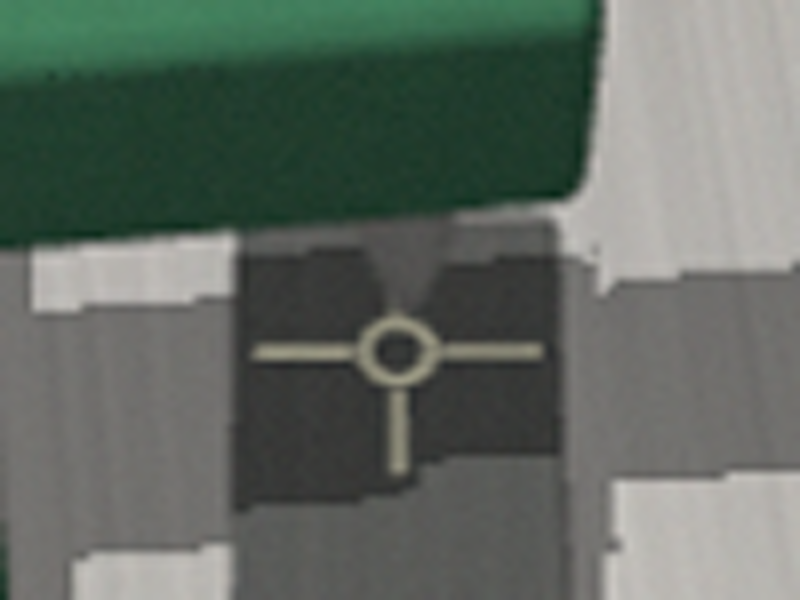

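The punch's cone ends at about (403,305) above the circle centred at (397,352). The parallax-predicted spot is (402,348), so they agree within 1 mm. The bracket is placed and released. Next, the mallet.

>>> play_rows(
  increments=[
    {"jaw":0.6,"dp":[0.02,0,-0.04],"angular":[0,-7.2,0]},
    {"jaw":0.6,"dp":[0.02,0,-0.04],"angular":[0,-7.2,0]},
    {"jaw":0.6,"dp":[0.015,0,-0.04],"angular":[0,-7.2,0]},
    {"jaw":0.6,"dp":[0.015,0.02,-0.03],"angular":[0,-7.2,0]},
    {"jaw":0.6,"dp":[0.005,0.045,0],"angular":[0,0,0]},
    {"jaw":0.6,"dp":[0.005,0.045,0],"angular":[0,0,0]},
    {"jaw":0.6,"dp":[0.005,0.045,0],"angular":[0,0,0]},
    {"jaw":0.6,"dp":[0.005,0.045,0],"angular":[0,0,0]},
  ],
)

```text
time: 9.05
ee_pos: [0.4167, -0.1265, 0.2815]
ee_rot: [[0.995, -0.1, 0.002], [-0.1, -0.995, -0.004], [0.002, 0.004, -1.0]]
ft_force: [1.3, 0.8, -0.0]
opening: 0.0524
gripper_force: 0.0
```

>>> play_rows(
  increments=[
    {"jaw":0.6,"dp":[0,0.045,0],"angular":[0,0,-8]},
    {"jaw":0.6,"dp":[0,0.045,0],"angular":[0,0,0]},
    {"jaw":0.6,"dp":[0,0.045,0],"angular":[0,0,0]},
    {"jaw":0.6,"dp":[0,0.045,0],"angular":[0,0,0]},
    {"jaw":0.6,"dp":[0,0.04,0],"angular":[0,0,0]},
    {"jaw":0.6,"dp":[0,0,0],"angular":[0,0,0]},
    {"jaw":0.6,"dp":[0,0,0],"angular":[0,0,0]},
  ],
)

```text
time: 9.75
ee_pos: [0.4178, -0.3418, 0.2823]
ee_rot: [[1.0, 0.029, 0.003], [0.029, -1.0, -0.002], [0.003, 0.002, -1.0]]
ft_force: [0.2, 0.2, 0.6]
opening: 0.0522
gripper_force: 0.0
```

```bash
cat > mal.py <<'E'
from h import *
np.set_printoptions(precision=4,suppress=True)
def wood(s):
    hsv=cv2.cvtColor(s["frame"],cv2.COLOR_RGB2HSV).astype(int)
    m=(abs(hsv[...,0]-17)<7)&(hsv[...,1]>60)&(hsv[...,2]>90);m[215:]=0
    return big(m)
def white(s):
    hsv=cv2.cvtColor(s["frame"],cv2.COLOR_RGB2HSV).astype(int)
    m=(hsv[...,1]<45)&(hsv[...,2]>195);m[215:]=0
    return big(m)
E
python3 - <<'E'
from mal import *
import pickle
w=snap("wrist");pickle.dump(w,open("w7.pkl","wb"))
st=sensors.get_state();print(st["time"],st["ee_pos"],st["ee_rot"],st["ft_force"],st["opening"])
print(proj(w,[[.545,-.3475,.09],[.49,-.35,.06],[.377,-.3546,.06]]))
for c in wood(w)[:3]: r=cv2.minAreaRect(c);print("wood",r,cv2.boxPoints(r).tolist(),onz(w,cv2.boxPoints(r),.06))
for c in white(w)[:3]: print("white",cv2.contourArea(c),cv2.fitEllipse(c),cv2.boundingRect(c))
E
```

```text
9.8 [ 0.4181 -0.341   0.2829] [[ 0.9995  0.0303  0.0035]
 [ 0.0303 -0.9995 -0.0029]
 [ 0.0034  0.003  -1.    ]] [ 0.7288 -0.5696 -0.2576] 0.0516940369305279
[[268.0775  66.282 ]
 [267.7678 113.2074]
 [268.0797 192.3887]]
wood ((269.0, 141.0), (100.0, 16.0), 90.0) [[261.0, 91.0], [277.0, 91.0], [277.0, 191.0], [261.0, 191.0]] [[ 0.5186 -0.3398  0.06  ]
 [ 0.5192 -0.3614  0.06  ]
 [ 0.3795 -0.3677  0.06  ]
 [ 0.3788 -0.3441  0.06  ]]
wood ((378.961669921875, 191.3643798828125), (13.190282821655273, 46.48004150390625), 6.009006023406982) [[369.96990966796875, 213.7863006591797], [374.83563232421875, 167.56163024902344], [387.95343017578125, 168.9424591064453], [383.08770751953125, 215.16712951660156]] [[ 0.3481 -0.5092  0.06  ]
 [ 0.4186 -0.5072  0.06  ]
 [ 0.4171 -0.5263  0.06  ]
 [ 0.3465 -0.5291  0.06  ]]
white 13034.5 ((54.19363784790039, 94.07457733154297), (112.45624542236328, 174.6952667236328), 176.3007049560547) (0, 14, 111, 148)
white 1610.0 ((269.64727783203125, 65.8834228515625), (43.663089752197266, 46.99948501586914), 8.532891273498535) (248, 42, 45, 48)
white 485.0 ((447.23529052734375, 203.297607421875), (23.997344970703125, 28.740131378173828), 59.77421951293945) (434, 192, 28, 23)
```

>>> play_rows(
  grip_force=60,
  increments=[
    {"jaw":0.6,"dp":[0.025,0.004,0.03],"angular":[0,0,-0.4]},
    {"jaw":0.6,"dp":[0.025,0.004,0.03],"angular":[0,0,0]},
    {"jaw":0.6,"dp":[0.025,0.004,0.03],"angular":[0,0,0]},
    {"jaw":0.6,"dp":[0,0,0.03],"angular":[0,0,0]},
    {"jaw":0.6,"dp":[0,0,0.03],"angular":[0,0,0]},
    {"jaw":0.6,"dp":[0,0,0.03],"angular":[0,0,0]},
    {"jaw":0.6,"dp":[0,0,0],"angular":[0,0,0]},
    {"jaw":0.6,"dp":[0,0,0],"angular":[0,0,0]},
  ],
)

```text
time: 10.6
ee_pos: [0.4951, -0.3504, 0.1053]
ee_rot: [[0.999, 0.039, 0.005], [0.039, -0.999, -0.005], [0.005, 0.005, -1.0]]
ft_force: [0.9, 0.0, -1.1]
opening: 0.0523
gripper_force: 0.0
```

Run:
```python
from mal import *
import pickle
w7=pickle.load(open("w7.pkl","rb"));w1=pickle.load(open("w1.pkl","rb"));a,b=pickle.load(open("ab.pkl","rb"))
w=snap("wrist");pickle.dump(w,open("w8.pkl","wb"))
st=sensors.get_state();print(st["time"],st["ee_pos"],st["ee_rot"],st["ft_force"],st["opening"])
for c in wood(w)[:2]: r=cv2.minAreaRect(c);print("wood",r,onz(w,cv2.boxPoints(r),.06))
for c in white(w)[:3]: print("white",cv2.contourArea(c),cv2.fitEllipse(c),cv2.boundingRect(c))
e=[269.65,65.9];print(onz(w7,[e],.09),tri(w7,e,w1,np.array([620,126])/1.5),tri(w7,e,a,np.array([286,383])/1.5))
```

```text
10.65 [ 0.496  -0.3515  0.1069] [[ 0.9992  0.0392  0.0072]
 [ 0.0393 -0.9992 -0.0075]
 [ 0.0069  0.0077 -0.9999]] [ 0.1095 -0.9236  1.4121] 0.05225948187694451
wood ((262.0, 196.5), (26.0, 35.0), 0.0) [[ 0.4827 -0.341   0.06  ]
 [ 0.5132 -0.3401  0.06  ]
 [ 0.514  -0.3615  0.06  ]
 [ 0.4835 -0.3631  0.06  ]]
white 4699.0 ((262.8818359375, 142.1881561279297), (76.9483642578125, 77.78337860107422), 18.296415328979492) (224, 103, 79, 79)
white 385.5 ((5.273848056793213, 203.15237426757812), (10.146089553833008, 88.5566635131836), 174.16603088378906) (0, 149, 14, 65)
white 151.0 ((172.1736602783203, 6.249269008636475), (13.36852741241455, 15.73140811920166), 149.7467041015625) (165, 0, 15, 14)
[[ 0.5455 -0.3494  0.09  ]] (array([ 0.5454, -0.3494,  0.0894]), np.float64(0.0004163969157893451)) (array([ 0.5457, -0.3488,  0.0909]), np.float64(0.0014176380739176504))
```

>>> play_rows(
  increments=[
    {"jaw":0.6,"dp":[-0.002,0,0.025],"angular":[0,0,0]},
    {"jaw":0.6,"dp":[0,0,0.025],"angular":[0,0,0]},
    {"jaw":0.6,"dp":[0,0,0.023],"angular":[0,0,0]},
    {"jaw":0.6,"dp":[0,0,0],"angular":[0,0,0]},
    {"jaw":0.6,"dp":[0,0,0],"angular":[0,0,0]},
  ],
)

```text
time: 11.15
ee_pos: [0.4946, -0.3529, 0.0344]
ee_rot: [[0.999, 0.038, 0.008], [0.038, -0.999, -0.008], [0.007, 0.008, -1.0]]
ft_force: [0.1, 0.5, -0.2]
opening: 0.0522
gripper_force: 0.0
```

>>> play_rows(
  increments=[
    {"jaw":0.6,"dp":[0,-0.001,0.003],"angular":[0.4,-0.4,0]},
    {"jaw":0,"dp":[0,0,0],"angular":[0,0,0]},
    {"jaw":0,"dp":[0,0,0],"angular":[0,0,0]},
    {"jaw":0,"dp":[0,0,0],"angular":[0,0,0]},
    {"jaw":0,"dp":[0,0,0],"angular":[0,0,0]},
    {"jaw":0,"dp":[0,0,0],"angular":[0,0,0]},
    {"jaw":0,"dp":[0,0,0],"angular":[0,0,0]},
    {"jaw":0,"dp":[0,0,0],"angular":[0,0,0]},
  ],
)

```text
time: 11.95
ee_pos: [0.4935, -0.3514, 0.0294]
ee_rot: [[0.999, 0.038, -0.001], [0.038, -0.999, -0.0], [-0.001, 0.0, -1.0]]
ft_force: [-0.5, -0.2, 1.1]
opening: 0.0211
gripper_force: 59.9
```

>>> play_rows(
  increments=[
    {"jaw":0,"dp":[0,0,0],"angular":[0,0,0]},
    {"jaw":0,"dp":[0,0,0],"angular":[0,0,0]},
  ],
)

```text
time: 12.15
ee_pos: [0.4935, -0.3514, 0.0294]
ee_rot: [[0.999, 0.038, -0.001], [0.038, -0.999, -0.0], [-0.001, 0.0, -1.0]]
ft_force: [-0.9, -0.5, 2.1]
opening: 0.0211
gripper_force: 59.9
```

>>> play_rows(
  increments=[
    {"jaw":0,"dp":[0,0,-0.01],"angular":[0,0,0]},
    {"jaw":0,"dp":[0,0,-0.025],"angular":[0,0,0]},
    {"jaw":0,"dp":[0,0,-0.035],"angular":[0,0,0]},
    {"jaw":0,"dp":[0,0,-0.035],"angular":[0,0,0]},
    {"jaw":0,"dp":[0,0,-0.035],"angular":[0,0,0]},
    {"jaw":0,"dp":[0,0,-0.035],"angular":[0,0,0]},
    {"jaw":0,"dp":[0,0,-0.025],"angular":[0,0,0]},
    {"jaw":0,"dp":[0,0,0],"angular":[0,0,0]},
  ],
)

```text
time: 12.95
ee_pos: [0.4957, -0.3526, 0.2343]
ee_rot: [[0.999, 0.039, 0.005], [0.039, -0.999, -0.005], [0.005, 0.005, -1.0]]
ft_force: [1.3, -0.5, -2.5]
opening: 0.0215
gripper_force: 59.9
```

>>> play_rows(
  increments=[
    {"jaw":0,"dp":[0.004,-0.015,0],"angular":[0,0,0]},
    {"jaw":0,"dp":[0.006,-0.025,0],"angular":[0,0,0]},
    {"jaw":0,"dp":[0.008,-0.03,0],"angular":[0,0,0]},
    {"jaw":0,"dp":[0.008,-0.03,0],"angular":[0,0,0]},
    {"jaw":0,"dp":[0.008,-0.03,0],"angular":[0,0,0]},
    {"jaw":0,"dp":[0.008,-0.03,0],"angular":[0,0,0]},
    {"jaw":0,"dp":[0.008,-0.03,0],"angular":[0,0,0]},
    {"jaw":0,"dp":[0.008,-0.03,0],"angular":[0,0,0]},
  ],
)

```text
time: 13.75
ee_pos: [0.5418, -0.1264, 0.2261]
ee_rot: [[0.999, 0.039, -0.006], [0.039, -0.999, 0.003], [-0.006, -0.003, -1.0]]
ft_force: [0.4, -0.7, -3.4]
opening: 0.0212
gripper_force: 59.9
```

>>> play_rows(
  increments=[
    {"jaw":0,"dp":[0.008,-0.03,0],"angular":[0,0,0]},
    {"jaw":0,"dp":[0.008,-0.03,0],"angular":[0,0,0]},
    {"jaw":0,"dp":[0.008,-0.03,0],"angular":[0,0,0]},
    {"jaw":0,"dp":[0.008,-0.03,0],"angular":[0,0,0]},
    {"jaw":0,"dp":[0.006,-0.03,0],"angular":[0,0,0]},
    {"jaw":0,"dp":[0.004,-0.018,0],"angular":[0,0,0]},
    {"jaw":0,"dp":[0,0,0],"angular":[0,0,0]},
    {"jaw":0,"dp":[0,0,0],"angular":[0,0,0]},
  ],
)

```text
time: 14.55
ee_pos: [0.5773, 0.0411, 0.2268]
ee_rot: [[0.999, 0.04, -0.006], [0.04, -0.999, 0.0], [-0.006, -0.0, -1.0]]
ft_force: [-0.5, -0.9, -3.6]
opening: 0.0212
gripper_force: 59.9
```

Run:
```python
from mal import *
import pickle
w=snap("wrist");pickle.dump(w,open("w9.pkl","wb"))
st=sensors.get_state();print(st["time"],st["ee_pos"],st["ee_rot"],st["ft_force"],st["ft_torque"],st["opening"])
w8=pickle.load(open("w8.pkl","rb"))
for c in white(w)[:4]: print("white",cv2.contourArea(c),cv2.fitEllipse(c),cv2.boundingRect(c))
p=np.array(st["ee_pos"]);R=np.array(st["ee_rot"])
print("expected head top centre px",proj(w,p+R@np.array([.052,0,-.0606])))
```

```text
14.6 [0.5776 0.0403 0.2273] [[ 0.9992  0.0387 -0.0047]
 [ 0.0387 -0.9992  0.    ]
 [-0.0047 -0.0002 -1.    ]] [ 0.5531  0.0372 -3.8886] [-0.0061  0.1784 -0.0125] 0.020998189725201625
white 10303.0 ((260.3929443359375, 146.9810791015625), (106.31957244873047, 127.11178588867188), 87.03314208984375) (199, 92, 124, 107)
white 225.5 ((491.3723449707031, 126.2613754272461), (6.910009860992432, 50.69442367553711), 86.84488677978516) (473, 122, 39, 9)
expected head top centre px [[263.6647 156.1084]]
```

>>> play_rows(
  increments=[
    {"jaw":0,"dp":[0.004,-0.011,0.01],"angular":[0,0.3,0]},
    {"jaw":0,"dp":[0,0,0.015],"angular":[0,0,0]},
    {"jaw":0,"dp":[0,0,0.012],"angular":[0,0,0]},
    {"jaw":0,"dp":[0,0,0],"angular":[0,0,0]},
    {"jaw":0,"dp":[0,0,0],"angular":[0,0,0]},
    {"jaw":0,"dp":[0,0,0],"angular":[0,0,0]},
  ],
)

```text
time: 15.2
ee_pos: [0.5829, 0.0512, 0.1927]
ee_rot: [[0.999, 0.038, 0.005], [0.038, -0.999, 0.0], [0.005, -0.0, -1.0]]
ft_force: [0.2, -1.2, -2.9]
opening: 0.0211
gripper_force: 59.9
```

Run:
```python
from h import *
np.set_printoptions(precision=4,suppress=True)
s=snap("side");a=snap("scene");st=sensors.get_state();print(st["time"],st["ee_pos"],st["ee_rot"],st["ft_force"],st["ft_torque"])
A=cv2.cvtColor(a["frame"],cv2.COLOR_RGB2BGR)[150:250,250:350];B=cv2.cvtColor(s["frame"],cv2.COLOR_RGB2BGR)[150:250,170:270]
c=np.hstack([cv2.resize(x,(400,400),interpolation=cv2.INTER_CUBIC) for x in (A,B)]);cv2.imwrite("pics/strike.png",c)
```

```text
15.3 [0.5831 0.0513 0.1931] [[ 0.9993  0.0381  0.0054]
 [ 0.0381 -0.9993  0.0003]
 [ 0.0054 -0.     -1.    ]] [ 0.4213  0.268  -3.5328] [ 0.0463  0.1393 -0.0549]
```

View pics/strike.png

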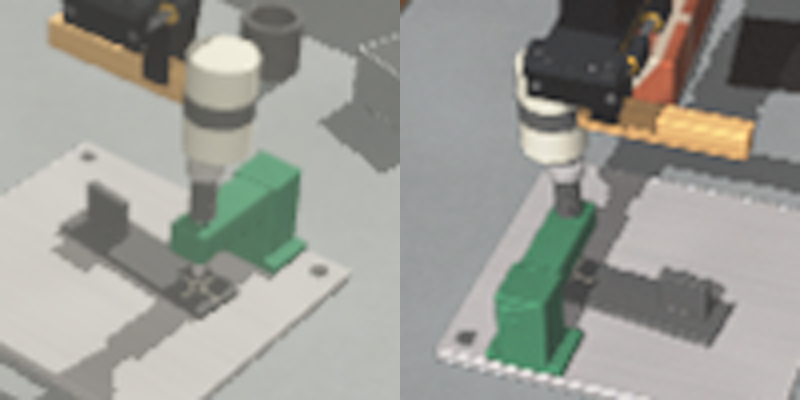

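The two-view crop shows the mallet level, with its head's lower face centred just above the punch head (left image (205,165), right image (550,160)). Now I press down in steps.

>>> play_rows(
  increments=[
    {"jaw":0,"dp":[-0.002,0,0.005],"angular":[0,0,0]},
    {"jaw":0,"dp":[0,0,0.007],"angular":[0,0,0]},
    {"jaw":0,"dp":[0,0,0.006],"angular":[0,0,0]},
    {"jaw":0,"dp":[0,0,0.004],"angular":[0,0,0]},
    {"jaw":0,"dp":[0,0,0],"angular":[0,0,0]},
  ],
)

```text
time: 15.8
ee_pos: [0.5804, 0.0514, 0.1702]
ee_rot: [[0.999, 0.038, 0.003], [0.038, -0.999, 0.0], [0.003, -0.0, -1.0]]
ft_force: [-3.1, -0.2, 2.7]
opening: 0.0209
gripper_force: 59.9
```

>>> play_rows(
  increments=[
    {"jaw":0,"dp":[0,0,0.002],"angular":[0,0,0]},
    {"jaw":0,"dp":[0,0,0.0015],"angular":[0,0,0]},
    {"jaw":0,"dp":[0,0,0],"angular":[0,0,0]},
  ],
)

```text
time: 16.1
ee_pos: [0.5807, 0.0514, 0.1673]
ee_rot: [[0.999, 0.038, 0.004], [0.038, -0.999, 0.0], [0.004, -0.0, -1.0]]
ft_force: [-4.0, 0.2, 5.2]
opening: 0.0213
gripper_force: 59.9
```

>>> play_rows(
  increments=[
    {"jaw":0,"dp":[0,0,0.0015],"angular":[0,0,0]},
    {"jaw":0,"dp":[0,0,0],"angular":[0,0,0]},
  ],
)

```text
time: 16.3
ee_pos: [0.5807, 0.0514, 0.1669]
ee_rot: [[0.999, 0.038, 0.004], [0.038, -0.999, 0.0], [0.004, -0.0, -1.0]]
ft_force: [-7.1, -2.0, 10.8]
opening: 0.021
gripper_force: 59.9
```

>>> play_rows(
  increments=[
    {"jaw":0,"dp":[0,0,0.0015],"angular":[0,0,0]},
    {"jaw":0,"dp":[0,0,0],"angular":[0,0,0]},
  ],
)

```text
time: 16.5
ee_pos: [0.5806, 0.0514, 0.1665]
ee_rot: [[0.999, 0.039, 0.004], [0.039, -0.999, 0.0], [0.004, 0.0, -1.0]]
ft_force: [-10.7, -0.4, 16.4]
opening: 0.0212
gripper_force: 59.9
```

The force rose sharply while the height stalled, so the point is on the bar. I lift off and return.

>>> play_rows(
  increments=[
    {"jaw":0,"dp":[0,0,-0.01],"angular":[0,0,0]},
    {"jaw":0,"dp":[0,0,-0.02],"angular":[0,0,0]},
    {"jaw":0,"dp":[0,0,-0.025],"angular":[0,0,0]},
    {"jaw":0,"dp":[0,0,-0.015],"angular":[0,0,0]},
    {"jaw":0,"dp":[-0.004,0.015,0],"angular":[0,0,0]},
    {"jaw":0,"dp":[-0.007,0.025,0],"angular":[0,0,0]},
    {"jaw":0,"dp":[-0.008,0.03,0],"angular":[0,0,0]},
    {"jaw":0,"dp":[-0.008,0.03,0],"angular":[0,0,0]},
  ],
)

```text
time: 17.3
ee_pos: [0.556, -0.051, 0.2318]
ee_rot: [[0.999, 0.039, 0.002], [0.039, -0.999, 0.0], [0.002, -0.0, -1.0]]
ft_force: [0.6, 0.2, -3.1]
opening: 0.0213
gripper_force: 59.9
```

>>> play_rows(
  increments=[
    {"jaw":0,"dp":[-0.008,0.03,0],"angular":[0,0,0]},
    {"jaw":0,"dp":[-0.008,0.03,0],"angular":[0,0,0]},
    {"jaw":0,"dp":[-0.008,0.03,0],"angular":[0,0,0]},
    {"jaw":0,"dp":[-0.008,0.03,0],"angular":[0,0,0]},
    {"jaw":0,"dp":[-0.008,0.03,0],"angular":[0,0,0]},
    {"jaw":0,"dp":[-0.008,0.03,0],"angular":[0,0,0]},
    {"jaw":0,"dp":[-0.008,0.03,0],"angular":[0,0,0]},
    {"jaw":0,"dp":[-0.008,0.03,0],"angular":[0,0,0]},
  ],
)

```text
time: 18.1
ee_pos: [0.5009, -0.2935, 0.2315]
ee_rot: [[0.999, 0.038, 0.002], [0.038, -0.999, 0.001], [0.002, -0.001, -1.0]]
ft_force: [0.9, 0.1, -3.3]
opening: 0.0213
gripper_force: 59.9
```

>>> play_rows(
  increments=[
    {"jaw":0,"dp":[-0.006,0.02,0],"angular":[0,0,0]},
    {"jaw":0,"dp":[-0.003,0.01,0],"angular":[0,0,0]},
    {"jaw":0,"dp":[0,0,0],"angular":[0,0,0]},
    {"jaw":0,"dp":[0,0,0],"angular":[0,0,0]},
    {"jaw":0,"dp":[0,0,0],"angular":[0,0,0]},
  ],
)

```text
time: 18.6
ee_pos: [0.4949, -0.3211, 0.233]
ee_rot: [[0.999, 0.04, 0.004], [0.039, -0.999, 0.001], [0.004, -0.001, -1.0]]
ft_force: [0.5, 0.1, -4.0]
opening: 0.0211
gripper_force: 59.9
```

Run:
```python
from mal import *
import pickle
w=snap("wrist");pickle.dump(w,open("w10.pkl","wb"));a=snap("scene")
st=sensors.get_state();p=np.array(st["ee_pos"]);R=np.array(st["ee_rot"]);print(st["time"],p,R,st["ft_force"],st["opening"])
for n,s in (("before",pickle.load(open("w9.pkl","rb"))),("now",w)):
    f=s["frame"].astype(int);sat=f.max(2)-f.min(2);g=f.mean(2)
    print(n,g[60:215:5,262].astype(int)); print(g[150,190:340:5].astype(int))
def ph(s):
    f=s["frame"].astype(int);print("punch head patch",proj(s,[.6252,.0533,.152]));return f[185:215,298:306].mean(2).mean(1).astype(int)
a0,_=pickle.load(open("ab.pkl","rb"));print(ph(a0),ph(a))
```

```text
18.7 [ 0.4951 -0.3211  0.2333] [[ 0.9992  0.0398  0.0041]
 [ 0.0398 -0.9992  0.0005]
 [ 0.0041 -0.0003 -1.    ]] [ 0.0373 -0.398  -3.456 ] 0.021211417264580177
before [154 151 189 188 189 189 150 227 231 230 229 228 228 227 228 226 225 225
 225 224 226 223 224 224 223 225 222 141 140 140 139]
[ 72  99 230 232 229 229 230 229 229 227 227 227 227 227 225 225 226 223
 223 223 223 222 223 222 221 221 211 181 181 178]
now [ 42  97 138 155 155 154 135 232 234 234 233 233 234 233 233 232 232 232
 232 232 230 231 230 230 229 230 231 148 147 146 145]
[150 152 236 237 235 235 234 235 234 234 233 232 232 232 232 232 231 231
 231 229 229 228 229 228 227 227 215 161 159 160]
punch head patch [[301.5938 188.5963]]
punch head patch [[301.5938 188.5963]]
[176 178 190 197 200 200 193 165 146 149 131 108 102 101 102 103 103 103
 104 105 112 109 110 110 102  96  94  96 104 110] [179 182 193 201 203 204 197 168 149 151 133 110 104 103 104 105 106 105
 106 108 114 112 113 113 104  98  96  98 106 113]
```

The mallet has not shifted in the hand, and the punch has sprung back up. Now I place the mallet.

>>> play_rows(
  increments=[
    {"jaw":0,"dp":[-0.003,0.02,0.01],"angular":[0,-0.2,0]},
    {"jaw":0,"dp":[0,0.01,0.03],"angular":[0,0,0]},
    {"jaw":0,"dp":[0,0,0.035],"angular":[0,0,0]},
    {"jaw":0,"dp":[0,0,0.035],"angular":[0,0,0]},
    {"jaw":0,"dp":[0,0,0.03],"angular":[0,0,0]},
    {"jaw":0,"dp":[0,0,0.02],"angular":[0,0,0]},
    {"jaw":0,"dp":[0,0,0],"angular":[0,0,0]},
    {"jaw":0,"dp":[0,0,0],"angular":[0,0,0]},
  ],
)

```text
time: 19.5
ee_pos: [0.4933, -0.3518, 0.0737]
ee_rot: [[0.999, 0.039, 0.0], [0.039, -0.999, 0.0], [0.0, -0.0, -1.0]]
ft_force: [-0.1, -0.7, -2.4]
opening: 0.0211
gripper_force: 59.9
```

>>> play_rows(
  increments=[
    {"jaw":0,"dp":[0,0,0.015],"angular":[0,0,0]},
    {"jaw":0,"dp":[0,0,0.015],"angular":[0,0,0]},
    {"jaw":0,"dp":[0,0,0.009],"angular":[0,0,0]},
    {"jaw":0,"dp":[0,0,0.004],"angular":[0,0,0]},
    {"jaw":0,"dp":[0,0,0],"angular":[0,0,0]},
    {"jaw":0,"dp":[0,0,0],"angular":[0,0,0]},
  ],
)

```text
time: 20.1
ee_pos: [0.493, -0.3524, 0.0302]
ee_rot: [[0.999, 0.038, 0.001], [0.038, -0.999, -0.0], [0.001, 0.0, -1.0]]
ft_force: [-0.4, 0.4, -3.8]
opening: 0.0209
gripper_force: 59.9
```

>>> play_rows(
  increments=[
    {"jaw":0,"dp":[0,-0.001,0.001],"angular":[0,0,0]},
    {"jaw":0,"dp":[0,0,0],"angular":[0,0,0]},
    {"jaw":0,"dp":[0,0,0],"angular":[0,0,0]},
  ],
)

```text
time: 20.4
ee_pos: [0.4932, -0.3516, 0.0296]
ee_rot: [[0.999, 0.038, 0.001], [0.038, -0.999, -0.0], [0.001, 0.0, -1.0]]
ft_force: [0.0, -0.2, -2.0]
opening: 0.0213
gripper_force: 59.9
```

Starting to touch. I open and back straight up.

>>> play_rows(
  increments=[
    {"jaw":0,"dp":[0,0,0.0005],"angular":[0,0,0]},
    {"jaw":0.35,"dp":[0,0,0],"angular":[0,0,0]},
    {"jaw":0.5,"dp":[0,0,0],"angular":[0,0,0]},
    {"jaw":0.55,"dp":[0,0,0],"angular":[0,0,0]},
    {"jaw":0.55,"dp":[0,0,0],"angular":[0,0,0]},
    {"jaw":0.55,"dp":[0,0,0],"angular":[0,0,0]},
  ],
)

```text
time: 21.0
ee_pos: [0.493, -0.3512, 0.0288]
ee_rot: [[0.999, 0.038, 0.001], [0.038, -0.999, 0.0], [0.001, -0.0, -1.0]]
ft_force: [-0.5, 0.3, -0.2]
opening: 0.0462
gripper_force: 0.0
```

>>> play_rows(
  increments=[
    {"jaw":0.55,"dp":[0,0,-0.02],"angular":[0,0,0]},
    {"jaw":0.55,"dp":[0,0,-0.03],"angular":[0,0,0]},
    {"jaw":0.55,"dp":[0,0,-0.04],"angular":[0,0,0]},
    {"jaw":0.55,"dp":[-0.02,0,-0.04],"angular":[0,0,0]},
    {"jaw":0.55,"dp":[-0.03,0,-0.04],"angular":[0,0,0]},
    {"jaw":0.55,"dp":[-0.025,0,-0.04],"angular":[0,0,0]},
    {"jaw":0.55,"dp":[0,0,-0.04],"angular":[0,0,0]},
    {"jaw":0.55,"dp":[0,0,0],"angular":[0,0,0]},
  ],
)

```text
time: 21.8
ee_pos: [0.4195, -0.3568, 0.2865]
ee_rot: [[0.999, 0.037, 0.009], [0.037, -0.999, -0.009], [0.008, 0.009, -1.0]]
ft_force: [0.2, 0.0, -0.0]
opening: 0.0479
gripper_force: 0.0
```

>>> play_rows(
  increments=[
    {"jaw":0.55,"dp":[0,0,0],"angular":[0,0,0]},
    {"jaw":0.55,"dp":[0,0,0],"angular":[0,0,0]},
  ],
)

```text
time: 22.0
ee_pos: [0.4175, -0.3536, 0.2772]
ee_rot: [[0.999, 0.038, -0.001], [0.038, -0.999, 0.002], [-0.001, -0.002, -1.0]]
ft_force: [-0.0, -0.6, -0.4]
opening: 0.0475
gripper_force: 0.0
```

Run:
```python
from mal import *
import pickle
w=snap("wrist");a=snap("scene");b=snap("side");a0,b0=pickle.load(open("ab.pkl","rb"))
st=sensors.get_state();print(st["time"],st["ee_pos"],st["ft_force"],st["opening"])
for c in wood(w)[:1]: r=cv2.minAreaRect(c);print("wood",r,onz(w,cv2.boxPoints(r),.06))
for c in white(w)[:3]:
    e=cv2.fitEllipse(c);print("white",cv2.contourArea(c),e,onz(w,[e[0]],.09))
for n,s,s0,(x0,y0,x1,y1) in (("a",a,a0,(180,130,400,340)),("b",b,b0,(120,120,310,350))):
    d=cv2.absdiff(s["frame"],s0["frame"]).max(2)[y0:y1,x0:x1]
    print(n,[(x+x0,y+y0,ww,hh,int(ar)) for x,y,ww,hh,ar in cv2.connectedComponentsWithStats((d>45).astype(np.uint8))[2][1:] if ar>10])
```

```text
22.15 [ 0.4174 -0.3534  0.2767] [-0.9199  0.7124  0.4152] 0.0478016675946764
wood ((261.0, 141.0), (102.0, 16.0), 90.0) [[ 0.5179 -0.3391  0.06  ]
 [ 0.5187 -0.3603  0.06  ]
 [ 0.378  -0.367   0.06  ]
 [ 0.3771 -0.3437  0.06  ]]
white 12702.5 ((48.193599700927734, 89.94621276855469), (104.39996337890625, 178.5970458984375), 174.70555114746094) [[ 0.5045 -0.0903  0.09  ]]
white 1664.0 ((261.4812316894531, 64.46865844726562), (44.4006233215332, 47.765663146972656), 5.526463985443115) [[ 0.5449 -0.3492  0.09  ]]
white 450.0 ((442.66033935546875, 204.132568359375), (22.315465927124023, 28.620513916015625), 71.6418228149414) [[ 0.3785 -0.6012  0.09  ]]
a [(np.int32(180), np.int32(137), np.int32(3), np.int32(9), 15), (np.int32(266), np.int32(196), np.int32(35), np.int32(32), 439), (np.int32(255), np.int32(207), np.int32(39), np.int32(30), 505), (np.int32(298), np.int32(223), np.int32(11), np.int32(7), 21), (np.int32(285), np.int32(232), np.int32(17), np.int32(11), 90)]
b [(np.int32(306), np.int32(124), np.int32(4), np.int32(8), 20), (np.int32(217), np.int32(202), np.int32(37), np.int32(19), 408), (np.int32(217), np.int32(216), np.int32(37), np.int32(21), 416)]
```

The mallet is back within 1 mm, and the bracket is the only thing that differs from the start. Handing in.

```bash
python3 -c "
from h import *
print(job.finish_job())"
```

```text
the job is handed in; nothing more can be done
None
```

The job is handed in, but no verdict came back: the bracket's circle was within about 1 mm of the punch axis, the mallet drove the point onto the bar (shown by a sharp force rise as travel stopped), and the mallet stands back on its pad within 1 mm.

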